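# Close the resin tank and crack its vent cap

## Robot

A 6-joint arm with a two-finger parallel gripper is mounted at the origin on the work surface. World frame = base frame: x ahead of the robot, y to its left, z up, the work surface at z = 0. Lengths are in m, angles in rad, forces in N, time in s.
With the tool pointing down it reaches from about 0.325 to 0.9 m from the base axis. Payload 6.1 kg.
Tool frame: the origin (TCP) lies midway between the tips of the shut fingers; the grasp point (between the pads) lies 19 mm behind it; x points along the fingers, y is the direction in which the jaws open and shut, and the axes are right-handed (so a half turn about x gives the same grasp; the last joint's range is limited). The gripper opens to 85 mm and grips with 20 to 120 N. Pads are 22 mm wide; open, the fingers measure 114 mm over their backs; the gripper's body (76 mm by 85 mm) begins 54 mm behind the grasp point. The pads swing forward as they close: fully open they stand 13 mm farther back than shut.
Start: joints at [1.042, 0.22, 1.526, -0, 1.395, -0.126], TCP at [0.245, 0.575, 0.231] pointing down, gripper open.
Joint ranges: [-2.98, 2.98], [-0.91, 2.08], [0.09, 2.57], [-1.24, 4.39], [0.2, 2.65], [-2.68, 2.68]. Speed limits (rad/s): [2.57, 2.57, 3.01, 3.14, 3.14, 3.14].

## Interface

Orientations are given as [roll, pitch, yaw] about the fixed x, y, z axes, in that order (R = Rz(yaw) Ry(pitch) Rx(roll)).
In Python, from plant import movep, move_l, set_joints, gripper_to, hold, inverse_kinematics, observe, get_image, get_calibration, Unreachable, job_done gives the robot as it stands. Calls block until the motion is done:
- movep(position, orientation): joint-space move of the TCP to a pose.
- move_l(position, feed=0.15, rotation=None, max_force=None): straight line of the TCP; rotation=None keeps the orientation; feed is the mean speed in m/s. With max_force (N) it stops when the force on the tool has changed by that much, and returns True; else False.
- set_joints(angles): joint-space move.
- gripper_to(opening, f_grip=None): finger opening in m; f_grip is the grip in N (None keeps the last); returns when the fingers have stopped.
- hold(seconds).
- inverse_kinematics(position, orientation): joint angles nearest the present ones, or None.
- observe(): the state.
- get_image(name): name is "scene" or "top" or "wrist"; returns (picture, depth): 400x640x3 uint8, red, green, blue; 400x640 float32, m along the optical axis (not along the pixel's ray), 0 where there is no reading.
- get_calibration(name): a dict with "intrinsics" (3x3 intrinsics, pixels), "world_from_camera" (4x4, takes a point from camera to world coordinates). Camera axes: x right, y down, z forward; pixel columns grow to the right and rows downward; lengths in m; the calibration is good to about 2 mm. The wrist camera is an equidistant fisheye: a pixel r from the principal point sees the ray r / f radians off the axis. A picture is of the moment at which its call begins: read the wrist's pose just before it. get_calibration takes no time and is no camera call; for the wrist camera it gives the pose at the moment of the call.
A pose or a line that the arm cannot do raises Unreachable and nothing moves.
- job_done(): hands the job in, once; it reports no verdict.
The state is a dict: "time_s": time; "q": joint angles; "joint_velocities": joint speeds; "joint_torque": joint torques, N m; "eef_pos": TCP position; "tcp_rot": TCP orientation; "ft_force": force on the tool from outside, world axes, zero at the start; "torque": the same for the moment, N m; "opening": finger opening in m.
Only numpy, scipy, OpenCV 4.12 (cv2) and the standard library are available. Lean on these libraries where they do the work, as an engineer would, in place of code of your own. Each camera call takes 0.05 s, during which the arm holds its last target.

## Task

Close up the resin tank on the bench: first screw the large filler cap down until it is fully home, then thread the small vent cap down until it bottoms out, back it off a quarter turn, and finish with the gripper still holding the vent cap there, the filler cap still fully closed. Leave the brush, the foam block and the mixing cup where they are.

Things in the scene. Friction and masses are not known exactly. Their poses are not given: they have to be found in the camera images.
- tank: Grey flat steel resin tank bolted to the bench (fixed), at any yaw. 250 mm long (x), 120 mm wide (y), flat top 100 mm above the bench; foot plate 290 x 100 x 8 mm. Origin: centre of its underside, z up. Two necks 18 mm high on its top carry the captive screw caps: filler neck (48 mm dia.) 65 mm towards -x, vent neck (25 mm dia.) 65 mm towards +x.
- filler_cap (a joint): Turn of the filler cap on its right-hand thread, rad: 0 = screwed fully home (hard stop), growing anticlockwise seen from above as it unscrews, to 4.5 (stop; it never comes off). A quarter turn is 1.57. Starts 0.8 to 1.9 open. Rises 6 mm per full turn; takes about 0.12 N m to turn and stays where it is left.
- filler_grip (a point): Centre of the large filler cap, on its axis, half-way up: upright knurled aluminium cylinder, 60 mm dia., 30 mm high. Screwed down, this point is 133 mm and the cap's underside 118 mm above the bench (18 mm over the tank's top). z is up; x follows the thin dark line from centre to rim on the cap's top, turns with the cap, and lies along the tank's x at joint value 0.
- vent_cap (a joint): Turn of the vent cap on its right-hand thread, rad: 0 = bottomed out (hard stop), growing anticlockwise seen from above as it unscrews, to 4.5 (stop; it never comes off). A quarter turn is 1.57. Starts 1.2 to 2.6 open. Rises 6 mm per full turn; takes about 0.07 N m to turn and stays where it is left.
- vent_grip (a point): Centre of the small vent cap, on its axis, half-way up: upright knurled aluminium cylinder, 34 mm dia., 30 mm high. Screwed down, this point is 133 mm and the cap's underside 118 mm above the bench (18 mm over the tank's top). z is up; x follows the thin dark line from centre to rim on the cap's top, turns with the cap, and lies along the tank's x at joint value 0.
- brush: Bystander: loose bench brush with a wooden handle, lying on the bench to one side; leave it alone.
- foam_block: Bystander: loose white hard-foam offcut, 170 x 50 x 50 mm, lying on the bench to one side, origin at the centre of its underside; leave it alone.
- mix_cup: Bystander: loose white mixing cup, 76 mm across and 85 mm high, standing on the bench, origin at the centre of its underside; leave it alone.

How it is judged:
By the outcome, as a careful person would: the job done as asked, in the order asked, and still so for the second after the job is handed in, while the arm keeps its last pose, push and grip.
It also fails if it takes over 62 s, if anything falls off the work surface, if the arm or the gripper's body presses on something with over 40 N, if the wrist force passes 120 N, or if a joint passes its speed limit or range.

## Working session

There is one attempt and no reset: what is moved stays moved. The work goes in short steps, each a Python script; the robot and the scene stay as the last script left them, time stands still between calls to the robot, and variables do not carry over. Pictures are saved under pics/ and viewed, and the job is handed in when it is done.

```bash
ls; mkdir -p pics; python3 - <<'E'
from plant import *
import cv2,numpy as np
for n in ["scene","top","wrist"]:
    c=get_calibration(n); im,d=get_image(n)
    cv2.imwrite(f"pics/a_{n}.png",im[:,:,::-1]); np.savez(f"a_{n}.npz",im=im,d=d,K=c["intrinsics"],T=c["world_from_camera"])
    print(n,np.round(c["intrinsics"],1).tolist(),np.round(c["world_from_camera"],3).tolist())
s=observe();print(s)
E
```

```text
pics
scene [[361.2, 0.0, 322.9], [0.0, 361.2, 204.1], [0.0, 0.0, 1.0]] [[-0.012, 0.846, -0.533, 0.934], [1.0, 0.011, -0.006, 0.002], [0.001, -0.533, -0.846, 0.824], [0.0, 0.0, 0.0, 1.0]]
top [[495.7, 0.0, 313.3], [0.0, 495.7, 196.6], [0.0, 0.0, 1.0]] [[-0.004, -0.995, 0.098, 0.34], [-1.0, 0.004, 0.005, -0.009], [-0.006, -0.098, -0.995, 1.504], [0.0, 0.0, 0.0, 1.0]]
wrist [[309.7, 0.0, 320.5], [0.0, 309.7, 203.6], [0.0, 0.0, 1.0]] [[0.392, 0.879, 0.271, 0.176], [0.92, -0.374, -0.117, 0.604], [-0.001, 0.296, -0.955, 0.373], [0.0, 0.0, 0.0, 1.0]]
{'time_s': 0.15, 'q': array([ 1.04188592e+00,  2.21034140e-01,  1.52734846e+00,  1.02916610e-06,
        1.39470079e+00, -1.26115380e-01]), 'joint_velocities': array([-0.00199876, -0.00132688, -0.003387  ,  0.00184963, -0.00052706,
        0.00063574]), 'joint_torque': array([ 9.12972337e-04, -4.97485185e+01, -3.89903891e+01, -8.85700592e-05,
        7.12286928e-03,  2.85511135e-05]), 'eef_pos': array([0.24477072, 0.57457195, 0.23045718]), 'tcp_rot': array([-1.69759122,  1.56930559, -2.10038643]), 'ft_force': array([ 0.61542094, -0.51818497, -0.16820844]), 'torque': array([-0.00665312,  0.05451879, -0.03645093]), 'opening': 0.08540350274597465}
```

View pics/a_scene.png

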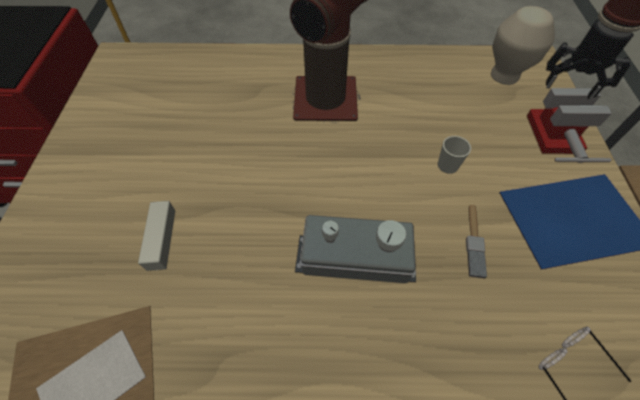

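View pics/a_top.png

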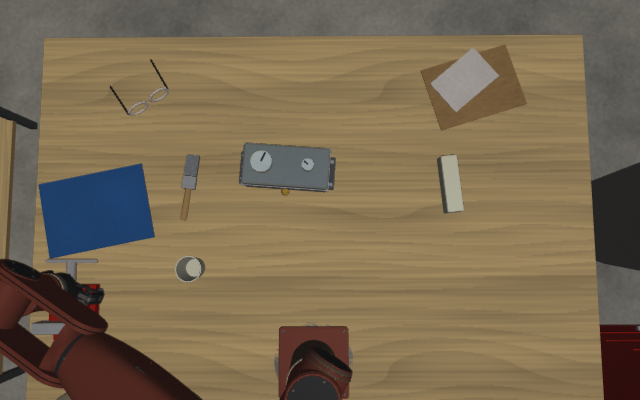

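View pics/a_wrist.png

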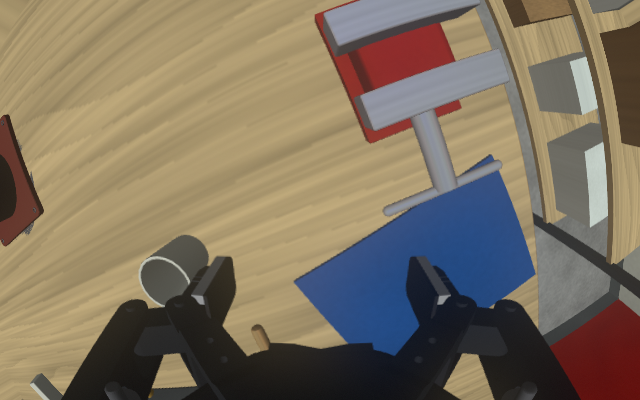

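Scene view: tank centred near (358,247), vent cap (330,231), filler cap (391,236). In the top view the filler is at (261,161) and the vent at (308,164). The cup, brush and foam are well clear. Next I measure the caps and their lines.

```bash
cat > h.py <<'E'
import numpy as np,cv2
from scipy.optimize import brentq
def ray(K,T,uv,fish=False):
    x=np.array([(uv[0]-K[0,2])/K[0,0],(uv[1]-K[1,2])/K[1,1]])
    if fish:
        r=np.hypot(*x); d=np.array([*(x/max(r,1e-9)*np.sin(r)),np.cos(r)])
    else: d=np.array([x[0],x[1],1.])
    return T[:3,:3]@d,T[:3,3]
def plane(K,T,uv,z,fish=False):
    d,o=ray(K,T,uv,fish); return o+d*(z-o[2])/d[2]
E
python3 - <<'E'
from h import *
for n,(x0,y0,x1,y1) in dict(scene=(285,200,430,290),top=(230,130,345,205)).items():
    f=np.load(f"a_{n}.npz");im=f["im"];K=f["K"];T=f["T"]
    c=im[y0:y1,x0:x1,::-1]; cv2.imwrite(f"pics/b_{n}.png",cv2.resize(c,None,fx=5,fy=5,interpolation=cv2.INTER_CUBIC))
    g=cv2.cvtColor(im,cv2.COLOR_RGB2GRAY)
    m=np.zeros_like(g);m[y0:y1,x0:x1]=(g[y0:y1,x0:x1]>150)*255
    k,l,st,ce=cv2.connectedComponentsWithStats(m)
    for i in range(1,k):
        if st[i,4]>25: print(n,st[i],ce[i],plane(K,T,ce[i],.149))
E
```

```text
top [251 151  20  20 283] [259.99646643 161.00706714] [0.57394557 0.14514873 0.149     ]
top [302 159  12  11  72] [307.58333333 164.47222222] [0.56362353 0.01347497 0.149     ]
```

```bash
python3 - <<'E'
import cv2,numpy as np
a=cv2.imread("pics/b_scene.png");b=cv2.imread("pics/b_top.png")
w=max(a.shape[1],b.shape[1])
a=cv2.resize(a,(580,290*580//580+70)) if 0 else a
cv2.imwrite("pics/b2.png",b)
E
```

```text
(no output)
```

View pics/b_scene.png

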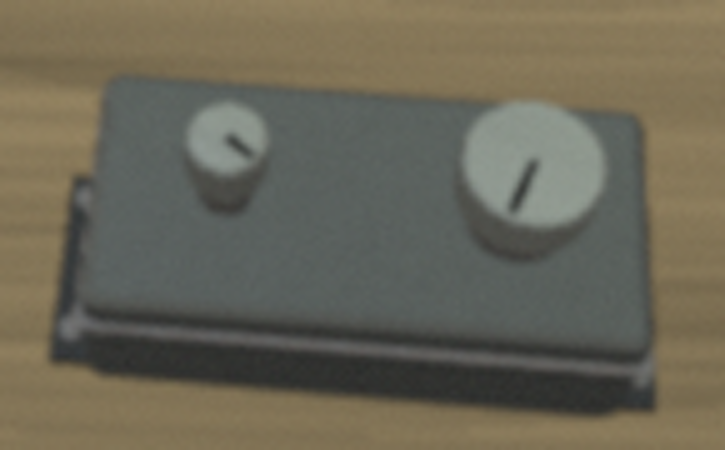

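View pics/b_top.png

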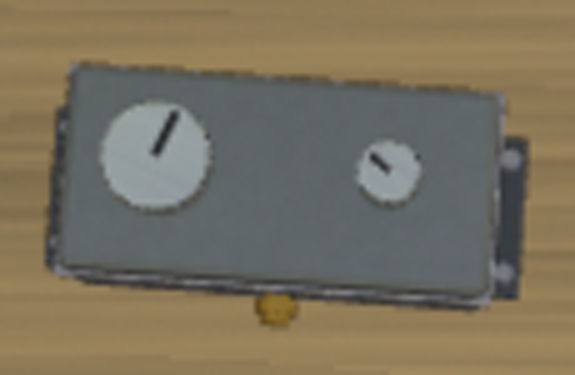

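Estimated: tank yaw about −1.65, filler open about 1.2 rad, vent open about 2.5 rad. Next I check wrist-joint ranges and go over the tank for a close look.

```bash
cat >> h.py <<'E'
from scipy.spatial.transform import Rotation as Ro
def rpy(psi):
    "tool down, jaw (y) axis at world yaw psi"
    y=np.array([np.cos(psi),np.sin(psi),0]);x=np.array([0,0,-1.]);z=np.cross(x,y)
    return Ro.from_matrix(np.c_[x,y,z]).as_euler('xyz')
E
python3 - 2>/dev/null <<'E'
from plant import *
from h import *
s=observe();print(Ro.from_euler('xyz',s['tcp_rot']).as_matrix().round(3).tolist())
for p in [(.574,.145,.12),(.5636,.0135,.12),(.569,.08,.33)]:
    for d in range(-180,180,30):
        q=inverse_kinematics(p,rpy(np.radians(d))); print(p,d,None if q is None else np.round(q,2))
psi=np.arctan2(*Ro.from_euler('xyz',s['tcp_rot']).as_matrix()[[1,0],1])
psi-=1.042-.14
movep((.555,.08,.33),rpy(psi))
c=get_calibration("wrist"); im,d=get_image("wrist")
cv2.imwrite("pics/c_wrist.png",im[:,:,::-1]); np.savez("c_wrist.npz",im=im,d=d,K=c["intrinsics"],T=c["world_from_camera"])
s=observe();print(s['time_s'],s['q'],s['eef_pos'],psi)
E
```

```text
[[-0.001, 0.392, 0.92], [-0.001, 0.92, -0.392], [-1.0, -0.001, -0.0]]
(0.574, 0.145, 0.12) -180 None
(0.574, 0.145, 0.12) -150 None
(0.574, 0.145, 0.12) -120 [ 0.11  0.25  1.71 -0.    1.18  2.21]
(0.574, 0.145, 0.12) -90 [ 0.11  0.25  1.71 -0.    1.18  1.69]
(0.574, 0.145, 0.12) -60 [ 0.11  0.25  1.71 -0.    1.18  1.16]
(0.574, 0.145, 0.12) -30 [ 0.11  0.25  1.71 -0.    1.18  0.64]
(0.574, 0.145, 0.12) 0 [ 0.11  0.25  1.71 -0.    1.18  0.11]
(0.574, 0.145, 0.12) 30 [ 0.11  0.25  1.71 -0.    1.18 -0.41]
(0.574, 0.145, 0.12) 60 [ 0.11  0.25  1.71 -0.    1.18 -0.93]
(0.574, 0.145, 0.12) 90 [ 0.11  0.25  1.71 -0.    1.18 -1.46]
(0.574, 0.145, 0.12) 120 [ 0.11  0.25  1.71 -0.    1.18 -1.98]
(0.574, 0.145, 0.12) 150 [ 0.11  0.25  1.71 -0.    1.18 -2.5 ]
(0.5636, 0.0135, 0.12) -180 None
(0.5636, 0.0135, 0.12) -150 [-0.12  0.18  1.79  0.    1.17  2.5 ]
(0.5636, 0.0135, 0.12) -120 [-0.12  0.18  1.79 -0.    1.17  1.98]
(0.5636, 0.0135, 0.12) -90 [-0.12  0.18  1.79  0.    1.17  1.45]
(0.5636, 0.0135, 0.12) -60 [-0.12  0.18  1.79  0.    1.17  0.93]
(0.5636, 0.0135, 0.12) -30 [-0.12  0.18  1.79 -
[... 537 characters left out ...]
8, 0.33) -90 [ 0.    0.05  1.53 -0.    1.56  1.57]
(0.569, 0.08, 0.33) -60 [ 0.    0.05  1.53 -0.    1.56  1.05]
(0.569, 0.08, 0.33) -30 [ 0.    0.05  1.53 -0.    1.56  0.53]
(0.569, 0.08, 0.33) 0 [ 0.    0.05  1.53 -0.    1.56  0.  ]
(0.569, 0.08, 0.33) 30 [ 0.    0.05  1.53 -0.    1.56 -0.52]
(0.569, 0.08, 0.33) 60 [ 0.    0.05  1.53 -0.    1.56 -1.04]
(0.569, 0.08, 0.33) 90 [ 0.    0.05  1.53 -0.    1.56 -1.57]
(0.569, 0.08, 0.33) 120 [ 0.    0.05  1.53 -0.    1.56 -2.09]
(0.569, 0.08, 0.33) 150 [ 0.    0.05  1.53 -0.    1.56 -2.62]
2.325 [ 4.09678053e-03  2.00274804e-02  1.56274577e+00  2.16173705e-04
  1.55923071e+00 -2.63473704e-01] [0.55481161 0.08094579 0.32976165] 0.2660012578676231
```

View pics/c_wrist.png

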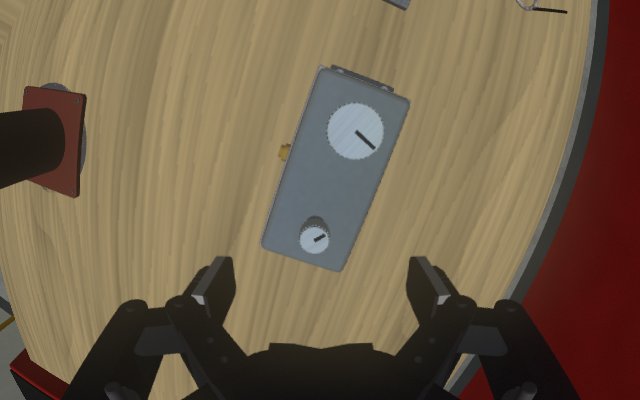

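Wrist view shows both cap tops clearly: filler centred at (355,131) with its line towards (374,148), vent at (314,239) with its line towards (325,235). I'll compute positions and angles.

```bash
cat > meas.py <<'E'
from h import *
def meas(f,boxes,fish):
    im,K,T=f["im"],f["K"],f["T"];g=cv2.cvtColor(im,cv2.COLOR_RGB2GRAY).astype(float);out=[]
    for (x0,y0,x1,y1),r,z,th in boxes:
        c=g[y0:y1,x0:x1]; m=((c>th)*255).astype(np.uint8)
        cs,_=cv2.findContours(m,cv2.RETR_EXTERNAL,cv2.CHAIN_APPROX_NONE);k=cv2.convexHull(max(cs,key=cv2.contourArea))[:,0]+[x0,y0]
        P=np.array([plane(K,T,u,z,fish)[:2] for u in k]).astype(np.float32)
        (cx,cy),rad=cv2.minEnclosingCircle(P)
        el=cv2.fitEllipse(P*1000)
        cen=np.array(el[0])/1000
        # line: dark pixels within .9 r
        yy,xx=np.mgrid[y0:y1,x0:x1]; D=[]
        Q=np.array([plane(K,T,u,z,fish)[:2] for u in zip(xx.ravel(),yy.ravel())])-cen
        w=np.clip(th-c.ravel(),0,None)*(np.hypot(*Q.T)<.85*r)
        v=(Q*w[:,None]).sum(0)
        out.append((cen,np.array([cx,cy]),rad,np.array(el[1])/2,np.arctan2(v[1],v[0]),(w>0).sum()))
    return out
E
python3 - <<'E'
from meas import *
f=np.load("c_wrist.npz");g=cv2.cvtColor(f["im"],cv2.COLOR_RGB2GRAY)
print(g[131,340:375],g[238,295:332])
w=meas(f,[((320,95,390,165),.03,.149,150),((295,220,335,260),.017,.1504,150)],True)
f=np.load("a_top.npz")
t=meas(f,[((245,145,276,177),.03,.149,130),((298,154,318,174),.017,.1504,130)],False)
for o in (w,t):
    for l in o: print(l)
    d=o[1][0]-o[0][0];y=np.arctan2(d[1],d[0]);print(np.hypot(*d),y,(o[0][0]+o[1][0])/2,[(l[4]-y)%(2*np.pi) for l in o])
E
```

```text
[166 166 165 162 160 161 164 163 162 162 165 166 167 168 157 122  69  62
 100 145 161 165 166 168 169 170 169 167 167 166 167 168 170 169 171] [108 108 108 107 110 145 164 164 163 162 162 163 164 164 164 164 164 165
 148 103  81  65  54  50  51  58  93 141 153 156 159 158 158 140 122 110
 106]
(array([0.57559418, 0.14268405]), array([0.57558972, 0.14270593]), 0.029406797140836716, array([28.91587639, 29.06405067]), np.float64(-0.45538502485098664), np.int64(123))
(array([0.56573218, 0.01336385]), array([0.56584865, 0.01336011]), 0.016058925539255142, array([15.32618999, 15.83888531]), np.float64(0.7877408223851392), np.int64(64))
0.12969569538109374 -1.6469093233927932 [0.57066318 0.07802395] [np.float64(1.1915242985418066), np.float64(2.4346501457779324)]
(array([0.57504089, 0.14339972]), array([0.5752936 , 0.14357199]), 0.029771624132990837, array([28.88500214, 29.47136116]), np.float64(-0.4109009926152457), np.int64(25))
(array([0.5657865 , 0.01383111]), array([0.56554466, 0.0137844 ]), 0.016470810398459435, array([15.87395287, 15.96084309]), np.float64(0.9070295705442603), np.int64(9))
0.12989868291733855 -1.6420999061946335 [0.5704137  0.07861542] [np.float64(1.2311989135793877), np.float64(2.549129476738894)]
```

Both views agree within 1 mm: filler at (.5755,.143) open 1.2, vent at (.5658,.0136) open about 2.45. Now I grip the filler.

```bash
cat >> h.py <<'E'
F=np.array([.5755,.1430]);V=np.array([.5658,.0136]);YAW=-1.646
def st(s,tag=""):
    R=Ro.from_euler('xyz',s['tcp_rot']).as_matrix()
    print(tag,"t%.2f"%s['time_s'],"p",np.round(s['eef_pos'],4),"psi %.3f"%np.arctan2(R[1,1],R[0,1]),"F",np.round(s['ft_force'],1),"M",np.round(s['torque'],2),"op %.4f"%s['opening'],"q6 %.2f"%s['q'][5],flush=True)
E
python3 - <<'E'
from plant import *
from h import *
psi=0.9
movep((*F,.20),rpy(psi));st(observe())
print(move_l((*F,.114),feed=.1,max_force=15));st(observe())
gripper_to(.0,f_grip=60);st(observe(),"grip")
hold(.2);st(observe())
E
```

```text
t2.96 p [0.5756 0.1434 0.2005] psi 0.899 F [0.1 0.  1.3] M [-0.02 -0.06  0.  ] op 0.0854 q6 -0.79
False
 t3.97 p [0.5762 0.143  0.1149] psi 0.900 F [-0.4  0.6  0.7] M [0.03 0.01 0.03] op 0.0853 q6 -0.79
grip t4.33 p [0.5759 0.1428 0.1153] psi 0.900 F [-2.8 -2.2  5. ] M [-0.21  0.44 -0.05] op 0.0587 q6 -0.79
 t4.53 p [0.5759 0.1428 0.1153] psi 0.900 F [-2.4 -1.2  5.3] M [-0.21  0.43  0.03] op 0.0588 q6 -0.79<sys>:0: UserWarning: Gimbal lock detected. Setting third angle to zero since it is not possible to uniquely determine all angles.
```

```bash
python3 -W ignore - <<'E'
from plant import *
from h import *
psi0=0.9;z0=.1145
import time
def go(t):
    movep((*F,z0-t*.006/6.2832),rpy(psi0-t)); s=observe(); st(s,"turn %.2f"%t); return s['torque'][2]
for t in [.4,.8,1.0]: m=go(t)
while t<1.45:
    t+=.05; m=go(t)
    if abs(m)>.8: break
E
```

```text
turn 0.40 t4.99 p [0.5757 0.1427 0.1149] psi 0.503 F [-3.9 -2.3  6. ] M [-0.52  0.49 -0.15] op 0.0585 q6 -0.39
turn 0.80 t5.46 p [0.5754 0.1426 0.1145] psi 0.103 F [-4.4 -3.2  6.8] M [-0.56  0.67 -0.13] op 0.0587 q6 0.01
turn 1.00 t5.77 p [0.5753 0.1426 0.1143] psi -0.097 F [-5.2 -3.2  7.4] M [-0.5   0.7  -0.15] op 0.0586 q6 0.21
turn 1.05 t6.02 p [0.5753 0.1426 0.1143] psi -0.147 F [-5.6 -2.9  6.8] M [-0.48  0.75 -0.13] op 0.0588 q6 0.26
turn 1.10 t6.27 p [0.5752 0.1426 0.1142] psi -0.197 F [-4.6 -3.7  6.1] M [-0.52  0.76 -0.17] op 0.0586 q6 0.31
turn 1.15 t6.52 p [0.5752 0.1426 0.1141] psi -0.247 F [-5.7 -3.4  7.1] M [-0.49  0.75 -0.12] op 0.0589 q6 0.36
turn 1.20 t6.77 p [0.5752 0.1426 0.1141] psi -0.296 F [-5.6 -3.4  7.9] M [-0.49  0.8   0.11] op 0.0588 q6 0.41
turn 1.25 t7.02 p [0.5752 0.1426 0.1141] psi -0.344 F [-5.  -2.7  7.5] M [-0.54  0.88  1.16] op 0.0584 q6 0.46
```

The torque rises sharply at about 1.2 rad, matching the measured opening, so it's at the stop. I'll release and check by camera.

```bash
python3 -W ignore - <<'E'
from plant import *
from meas import *
gripper_to(.085);st(observe(),"open")
s=observe()
move_l((*F,.20),feed=.2)
movep((.555,.08,.33),rpy(.266))
hold(.2)
c=get_calibration("wrist"); im,d=get_image("wrist")
cv2.imwrite("pics/d_wrist.png",im[60:280,230:450,::-1].repeat(2,0).repeat(2,1)); f=dict(im=im,K=c["intrinsics"],T=c["world_from_camera"]);np.savez("d_wrist.npz",**f)
w=meas(f,[((320,95,390,165),.03,.148,150),((295,220,335,260),.017,.1504,150)],True)
for l in w: print(l[0],l[3],(l[4]-YAW))
d=w[1][0]-w[0][0];print(np.arctan2(d[1],d[0]));st(observe())
E
```

```text
open t7.40 p [0.5755 0.1431 0.1131] psi -0.349 F [-0.7  0.3  0.1] M [-0.04 -0.02  0.03] op 0.0852 q6 0.46
[0.57541534 0.14259624] [28.91573906 29.1120224 ] 0.019882945965236543
[0.56569214 0.01327002] [15.47284985 15.74158478] 2.440666154640082
-1.6458387056423258
 t8.96 p [0.5545 0.0804 0.328 ] psi 0.266 F [ 0.2 -0.2 -0.3] M [-0.03 -0.01  0.02] op 0.0853 q6 -0.26
```

View pics/d_wrist.png

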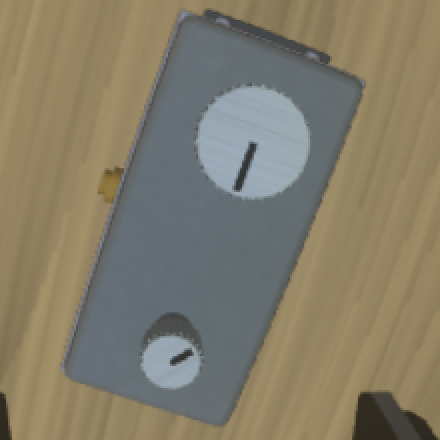

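The filler line now lies along the tank axis at 0.02 rad, within noise. Next is the vent cap, open 2.44.

```bash
python3 -W ignore - <<'E'
from plant import *
from h import *
psi0=1.6;z0=.116
movep((*V,.20),rpy(psi0))
print(move_l((*V,z0),feed=.1,max_force=15));st(observe())
gripper_to(.0,f_grip=50);hold(.2);st(observe(),"grip")
def go(t):
    movep((*V,z0-t*.006/6.2832),rpy(psi0-t)); s=observe(); st(s,"turn %.2f"%t); return s['torque'][2]
for t in [.5,1.,1.5,2.,2.25]: 
    m=go(t)
    if abs(m)>.5: break
else:
  while t<2.8:
    t+=.04; m=go(t)
    if abs(m)>.5: break
E
```

```text
False
 t11.26 p [0.5664 0.0135 0.1168] psi 1.600 F [ 1.1  0.3 -0.3] M [-0.03  0.01 -0.03] op 0.0852 q6 -1.72
grip t11.98 p [0.566  0.0136 0.1164] psi 1.600 F [-1.2  0.3  4.4] M [-0.01  0.18 -0.  ] op 0.0328 q6 -1.72
turn 0.50 t12.53 p [0.566  0.0133 0.1159] psi 1.103 F [-1.7 -0.7  6.2] M [-0.2   0.23 -0.07] op 0.0326 q6 -1.22
turn 1.00 t13.08 p [0.5658 0.0132 0.1154] psi 0.603 F [-2.1 -2.   5.6] M [-0.31  0.41 -0.08] op 0.0331 q6 -0.72
turn 1.50 t13.63 p [0.5656 0.0131 0.1149] psi 0.103 F [-4.2 -2.1  6.4] M [-0.35  0.54 -0.07] op 0.0328 q6 -0.22
turn 2.00 t14.18 p [0.5654 0.0131 0.1144] psi -0.397 F [-4.2 -2.3  7.1] M [-0.34  0.7  -0.03] op 0.0328 q6 0.28
turn 2.25 t14.53 p [0.5653 0.0132 0.1142] psi -0.648 F [-4.2 -2.5  6.9] M [-0.3   0.73 -0.09] op 0.0324 q6 0.53
turn 2.29 t14.78 p [0.5652 0.0132 0.1141] psi -0.687 F [-4.2 -2.4  8. ] M [-0.25  0.77 -0.11] op 0.0329 q6 0.57
turn 2.33 t15.03 p [0.5652 0.0132 0.1141] psi -0.727 F [-4.3 -1.2  6.8] M [-0.28  0.72 -0.05] op 0.0331 q6 0.61
turn 2.37 t15.28 p [0.5652 0.0132 0.114 ] psi -0.767 F [-4.3 -2.4  7.6] M [-0.22  0.76 -0.15] op 0.0327 q6 0.65
turn 2.41 t15.53 p [0.5652 0.0132 0.114 ] psi -0.807 F [-4.8 -1.2  7.7] M [-0.25  0.76 -0.08] op 0.0331 q6 0.69
turn 2.45 t15.78 p [0.5652 0.0133 0.1139] psi -0.847 F [-4.3 -1.7  7.8] M [-0.27  0.75 -0.03] op 0.0328 q6 0.73
turn 2.49 t16.03 p [0.5652 0.0133 0.1139] psi -0.887 F [-5.4 -2.2  7.1] M [-0.27  0.76  0.17] op 0.0333 q6 0.77
turn 2.53 t16.28 p [0.5651 0.0133 0.1139] psi -0.925 F [-5.5 -2.   7.8] M [-0.26  0.78  0.86] op 0.0328 q6 0.81
```

The vent bottoms out near turn 2.48. I'll unwind in small steps to find the no-torque datum, in case the pads slipped at the end.

```bash
python3 -W ignore - <<'E'
from plant import *
from h import *
psi0=1.6;z0=.116
def go(t):
    movep((*V,z0-t*.006/6.2832),rpy(psi0-t)); hold(.1);s=observe(); st(s,"turn %.3f"%t)
for t in [2.53,2.515,2.50,2.485,2.47,2.455]: go(t)
E
```

```text
turn 2.530 t16.63 p [0.5652 0.0132 0.1139] psi -0.925 F [-5.4 -1.3  8.1] M [-0.26  0.8   0.83] op 0.0328 q6 0.81
turn 2.515 t16.98 p [0.5651 0.0133 0.1139] psi -0.910 F [-4.7 -2.   7.1] M [-0.22  0.81  0.65] op 0.0329 q6 0.80
turn 2.500 t17.33 p [0.5652 0.0133 0.1139] psi -0.896 F [-4.6 -2.1  7.1] M [-0.25  0.8   0.38] op 0.0328 q6 0.78
turn 2.485 t17.68 p [0.5651 0.0133 0.1139] psi -0.882 F [-4.9 -2.2  6.8] M [-0.28  0.77  0.15] op 0.0327 q6 0.77
turn 2.470 t18.03 p [0.5652 0.0133 0.1139] psi -0.867 F [-4.3 -0.4  7.9] M [-0.26  0.73  0.02] op 0.0332 q6 0.75
turn 2.455 t18.38 p [0.5652 0.0133 0.1139] psi -0.852 F [-4.2 -2.5  7.1] M [-0.2   0.75  0.03] op 0.0327 q6 0.74
```

Loading and unloading both put the stop at 2.476, so there was no slip. Now I back off 1.571 while holding.

```bash
python3 -W ignore - <<'E'
from plant import *
from h import *
psi0=1.6;z0=.116
for t in [2.2,1.7,1.2,.905]:
    movep((*V,z0-t*.006/6.2832),rpy(psi0-t)); s=observe(); st(s,"turn %.3f"%t)
hold(.3);st(observe())
for n in ["scene","top","wrist"]:
    c=get_calibration(n); im,d=get_image(n); np.savez(f"e_{n}.npz",im=im,K=c["intrinsics"],T=c["world_from_camera"])
    cv2.imwrite(f"pics/e_{n}.png",im[:,:,::-1])
im=np.load("e_scene.npz")["im"];cv2.imwrite("pics/e_scene.png",cv2.resize(im[190:300,270:430,::-1],None,fx=5,fy=5,interpolation=2))
E
```

```text
turn 2.200 t18.73 p [0.5653 0.0132 0.1142] psi -0.596 F [-4.1 -1.2  7.2] M [-0.31  0.72  0.06] op 0.0330 q6 0.48
turn 1.700 t19.28 p [0.5655 0.0131 0.1147] psi -0.097 F [-3.9 -2.   6.7] M [-0.3   0.59  0.03] op 0.0328 q6 -0.02
turn 1.200 t19.83 p [0.5657 0.0131 0.1152] psi 0.403 F [-2.9 -1.8  5.7] M [-0.32  0.42  0.06] op 0.0329 q6 -0.52
turn 0.905 t20.22 p [0.5658 0.0132 0.1155] psi 0.699 F [-2.7 -1.8  6.1] M [-0.28  0.37  0.05] op 0.0324 q6 -0.81
 t20.52 p [0.5659 0.0132 0.1155] psi 0.698 F [-0.8 -1.7  5.7] M [-0.28  0.34  0.1 ] op 0.0322 q6 -0.81
```

View pics/e_scene.png

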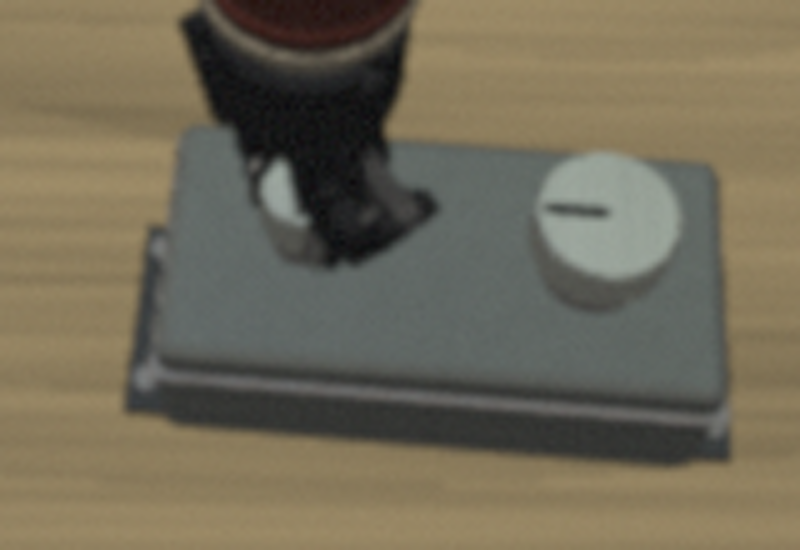

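View pics/e_wrist.png

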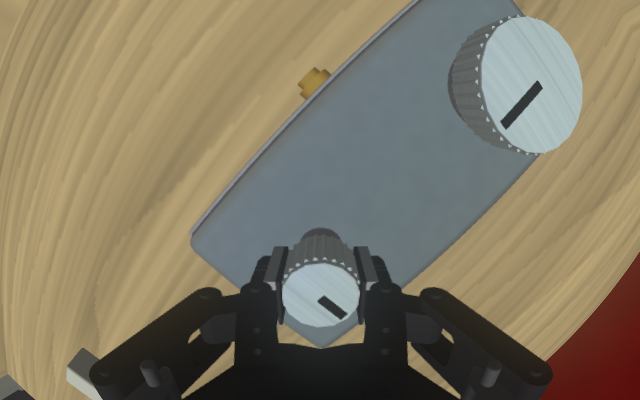

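View pics/e_top.png

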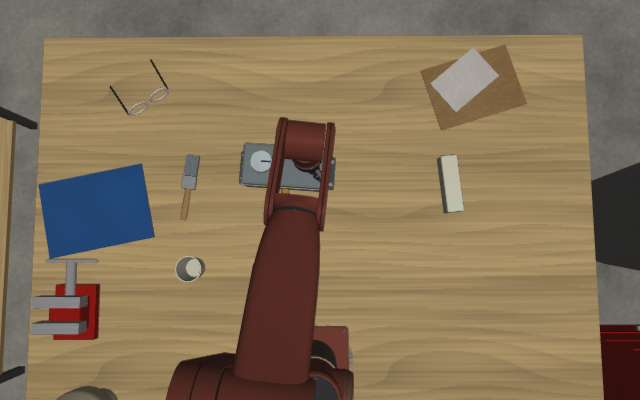

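Wrist view while holding: the vent cap top is centred near (320,294) with its line from (320,299) to (345,316), and the filler line runs (540,84) to (503,126). Bystanders are unmoved in the top view. I'll compute both angles.

```bash
python3 - <<'E'
from h import *
f=np.load("e_wrist.npz");K,T=f["K"],f["T"];g=cv2.cvtColor(f["im"],cv2.COLOR_RGB2GRAY)
for n,(x0,y0,x1,y1),z in [("vent",(312,290,350,322),.1495),("fill",(495,75,550,133),.148)]:
    c=g[y0:y1,x0:x1]; m=((c<100)*255).astype(np.uint8)
    k,l,s,ce=cv2.connectedComponentsWithStats(m);i=1+np.argmax(s[1:,4]);yy,xx=np.nonzero(l==i)
    P=np.array([plane(K,T,u,z,True)[:2] for u in zip(xx+x0,yy+y0)]).astype(np.float32)
    v=cv2.fitLine(P*1000,cv2.DIST_L2,0,.01,.01).ravel()[:2]; a=np.arctan2(v[1],v[0])
    print(n,s[i],P.mean(0),"angle mod pi",(a+1.646+.5)%np.pi-.5)
E
```

```text
vent [  6   6  29  23 266] [0.5726047  0.01248519] angle mod pi 1.5730238
fill [  6   6  42  48 527] [0.5746694  0.12881163] angle mod pi 0.0079844
```

Vent is at 1.573 rad (target 1.571) and filler at 0.008, both in agreement with the torque readings. Handing in.

```bash
python3 -W ignore - <<'E'
from plant import *
from h import *
st(observe());job_done()
E
```

```text
t20.67 p [0.5659 0.0132 0.1155] psi 0.698 F [-2.3 -0.9  4.6] M [-0.24  0.37  0.01] op 0.0330 q6 -0.81
the job is handed in; nothing more can be done
```

The tank is closed up as asked, and I handed the job in at 20.7 s.

- **Filler cap:** I screwed it down about 1.2 rad to its stop, where the torque rose to 1.16 N m. The last camera check put it at 0.008 rad, fully home within measuring error.
- **Vent cap:** I turned it down about 2.48 rad until it bottomed out. The stop showed at the same place loading and unloading, so the pads had not slipped. I then backed it off a quarter turn. The camera measured 1.573 rad against the 1.571 target, and the gripper was still holding it at 33 mm opening.
- **Bystanders:** the brush, foam block and mixing cup look unmoved in the last top view.

No check failed. An earlier, coarser camera reading put the filler at 0.02 rad, and the small torques while turning freely had an unclear sign, close to noise.

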